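# Poke the tight cork block up out of its bench stand

### The arm

A 6-joint arm with a two-finger parallel gripper is mounted at the origin on a cart in front of the work surface, level with it; the furniture and walls round the work are solid. World frame = base frame: x ahead of the robot, y to its left, z up, the work surface at z = 0. Lengths are in m, angles in rad, forces in N, time in s.
With the tool pointing down it reaches from about 0.4 to 0.925 m from the base axis. Payload 3.4 kg.
Tool frame: the origin (TCP) lies between the finger pads; the fingertips stand 19 mm ahead of it and the grasp point (between the pads) is the TCP (env.tcp_to_tips is the distance from the TCP to the fingertips, in m); z points along the fingers, y is the line along which they close (so a half turn about z gives the same grasp; the last joint's range is limited). The gripper opens to 85 mm and grips with 20 to 120 N. Pads are 22 mm wide; open, the fingers measure 114 mm over their backs; the gripper's body (76 mm by 85 mm) begins 54 mm behind the grasp point. The pads swing forward as they close: fully open they stand 13 mm farther back than shut.
Start: joints at [-1.355, 0.307, 1.506, -0, 1.328, -0.073], TCP at [0.164, -0.551, 0.22] pointing down, gripper open.
Joint ranges: [-3.12, 3.12], [-1.05, 2.28], [0.14, 2.33], [-1.42, 4.57], [0.1, 2.73], [-2.68, 2.68]. Speed limits (rad/s): [2.57, 2.57, 3.14, 3.14, 3.14, 3.14].

### API

Orientations are given as a unit quaternion [x, y, z, w].
In Python, from station import readout, capture, camera_info, ticket, look_for, landmark_of, env gives the robot as it stands. The module is installed in compiled form; this text tells all that it offers.
- The arm moves only by the tool arm_command, never from a script. Its argument "plan" is a list of rows, each a list of 6 numbers: the shift along the tool's x, y, z in cm, then the turn, a rotation vector about the tool's x, y, z in rad. In form: [[x, y, z, rx, ry, rz], ...]. A call has 1 to 20 rows; each row shifts and turns the commanded pose from where the row before left it, along the tool's axes as they then stand; what a row does not reach is not made up. A row lasts 1/8 s, in which the tool goes at most 62.5 mm and 10.7 degrees, less where a joint would pass 70% of its speed; a pose out of reach is approached as far as the arm can. A call with a gripper value outside its range is refused whole. "grip" is the closure, from 0 (fully open) to 1 (shut), set as the call begins (left out, the last holds). The fingers move at their own pace and stop on an object; "newtons" is the grip in N (left out, the last holds). Time passes only in rows, so rows that do not move let the fingers close. It gives the time, the measured TCP pose, the force, the opening and the grip force at its end, in the units of the state.
- readout.state(): the state, without advancing time (a new reading comes with each control period).
- capture(name): name is "scene" or "side" or "wrist"; returns the picture (420x560x3 uint8, blue, green, red); there is no depth.
- camera_info(name): a dict with "fx", "fy", "cx", "cy" (pixels), "origin" and "rotation" of the camera in the world. Camera axes: x right, y up, looking along -z (the intrinsics and any distortion apply to the point x, -y, -z); pixel columns grow to the right and rows downward; lengths in m; the calibration is good to about 2 mm. A picture is of the moment at which its call begins: read the wrist's pose just before it. camera_info takes no time and is no camera call; for the wrist camera it gives the pose at the moment of the call.
- ticket.close_job(): hands the job in; it is judged then, once.
Trained networks look in the newest picture that a camera, given by its name, has taken for a name from the list of things; names that differ only in an ending like _2 or _b are one class to them, and where a whole thing is asked for, a point or a joint stands for the part that bears it (a point fixed in the world has none). Each returns a list of dicts, best first, with "p" (0 to 1); they miss things now and then, are a little off and sometimes report something else, mostly with a low value. They report only what shows in the picture. A call takes as long as a camera call.
- look_for(camera, target): "box" ([left, top, right, bottom] in pixels, round what is visible of it).
- landmark_of(camera, target): "point" ([row, column] in pixels: a listed point, or the origin of a listed thing).
The state is a dict: "clock": time; "joints": joint angles; "qd": joint speeds; "joint_torque": joint torques, N m; "tool_pos": TCP position; "eef_rot": TCP orientation; "ft_force": force on the tool from outside, world axes, zero at the start; "ft_torque": the same for the moment, N m; "finger_gap": opening from 0.0 (shut) to 1.0 (fully open); "grip_force": force on a finger pad.
Only numpy, scipy, OpenCV 4.12 (cv2) and the standard library are available. Lean on these libraries where they do the work, as an engineer would, in place of code of your own. Each camera call takes 0.05 s, during which the arm holds its last target. There are 200 camera calls.

### The job

The cork block is jammed flush in the pocket of its bench stand. Reach under the stand with the hand ejector and poke the cork up from below through the access hole, until about half of its thickness stands proud and level above the stand, so that fingers can take it later. Then draw the ejector right out from under the stand and leave it standing upright on the worktop; leave the other things alone.

Things in the scene. Friction and masses are not known exactly. Their poses are not given: they have to be found in the camera images.
- stand: white bench stand fixed to the worktop, 96 x 190 x 104 mm (x, y, z) plus 25 mm foot flanges at both y ends. Origin: centre of its underside, on the worktop; z up. End legs (beyond y +-76 mm) carry the body, which spans z 66 to 104 mm; below it the stand is hollow and open on both long sides (-x and +x), so a tool can reach under from either, along its x
- access_hole (a point): centre of the round 44 mm access hole through the pocket's floor, at the stand's underside, 66 mm above the worktop, on the stand's vertical centre line. The floor is 6 mm thick (z 66 to 72 mm), so the cork's underside is 6 mm above this point
- stand_top (a point): middle of the pocket's mouth, level with the stand's top (z 104 mm). The pocket is 59 x 153 mm and 32 mm deep; sprung grey pads in its long walls grip the cork by friction: pushing it up takes about 3 to 5 N, and it stays at the height where it is left if raised by less than 25 mm
- cork: plain brown cork block, 56 x 150 x 30 mm (x, y, z), about 0.08 kg, lying in the pocket with its long side along the stand's y. Origin: centre of its underside, 72 mm above the worktop when it is fully down; its top is then 2 mm below the stand's top
- ejector: loose hand ejector standing on the worktop, 0.3 kg. Origin: underside, below the grip's axis; z up, x along its low arm. Upright grey square grip, 26 x 26 mm, to z 172 mm. At its foot a steel cross bar, 26 x 80 x 12 mm (x, y, z), and a steel arm 22 mm wide, 12 mm high, from x -45 to +111 mm, with an upturned pin at x 100 mm
- pin_top (a point): middle of the flat 22 mm round head of the ejector's pin: x 100 mm, z 46 mm in the ejector's frame. With the ejector upright, it meets the seated cork when the ejector is lifted 26 mm off the worktop; the arm meets the stand's underside at 54 mm
- grip (a point): point on the axis of the ejector's square grip, 155 mm above its underside: a good place to hold it
- watch_glass: bystander: shallow watch glass, 92 mm wide, 13 mm high
- evaporating_dish: bystander: small white porcelain dish, 82 mm wide, 31 mm high
- tape_roll: bystander: roll of tape, 89 mm wide, 19 mm high, lying flat
- screw_cap: bystander: ribbed screw cap, 53 mm wide, 40 mm high

How it is judged:
By the outcome, as a careful person would: the job done as asked, in the order asked, and still so for the second after the job is handed in, with the robot touching nothing.
It also fails if it takes over 48 s, if anything falls off the work surface, if the arm or the gripper's body presses on something with over 40 N, if the wrist force passes 120 N, or if a joint passes its speed limit or range.

## Working session

There is one attempt and no reset: what is moved stays moved. The work goes in short steps, Python scripts to look and compute and a tool call to move; the robot and the scene stay as the last step left them, time stands still between calls to the robot, and variables do not carry over. Pictures are saved under pics/ and viewed, at most 10 in all, crops included, and the job is handed in when it is done.

Besides the shell and the picture viewer there is one more tool, called after "Emit:" as name([rows], argument=value, ...), one row to a line, values as JSON. arm_command: Moves the arm, as the interface text tells. Its arguments: {"type":"object","properties":{"plan":{"type":"array"},"grip":{"type":"number"},"newtons":{"type":"number"}},"required":["plan"]}

```bash
mkdir -p pics; cat > h.py <<'E'
import numpy as np, cv2
from station import readout, capture, camera_info, ticket, look_for, landmark_of, env
from scipy.spatial.transform import Rotation as R
def ray(ci,rc):
    d=np.array([(rc[1]-ci['cx'])/ci['fx'],-(rc[0]-ci['cy'])/ci['fy'],-1.0])
    return np.array(ci['origin']),np.array(ci['rotation'])@d
def atz(ci,rc,z):
    o,d=ray(ci,rc); return o+d*(z-o[2])/d[2]
def proj(ci,p):
    q=np.array(ci['rotation']).T@(np.array(p)-ci['origin']); return ci['cy']+ci['fy']*q[1]/q[2]*1.0, ci['cx']-ci['fx']*q[0]/q[2]
def tri(a,b):
    (o1,d1),(o2,d2)=a,b
    A=np.stack([d1,-d2],1); s=np.linalg.lstsq(A,o2-o1,rcond=None)[0]
    p,q=o1+s[0]*d1,o2+s[1]*d2
    return (p+q)/2,np.linalg.norm(p-q)
E
python3 - <<'E'
from h import *
for c in ['scene','side']:
    im=capture(c); cv2.imwrite(f'pics/{c}0.png',im); ci=camera_info(c); print(c,{k:np.round(v,3).tolist() for k,v in ci.items() if not isinstance(v,str)})
    for t,z in [('stand',0),('access_hole',.066),('stand_top',.104),('cork',.072),('ejector',0),('pin_top',.046),('grip',.155),('watch_glass',0),('evaporating_dish',0),('tape_roll',0),('screw_cap',0)]:
        for r in landmark_of(c,t)[:1]: print(t,round(r['p'],2),np.round(r['point']),np.round(atz(ci,r['point'],z),4))
print(readout.state())
E
```

```text
scene {'fx': 510.592, 'fy': 510.592, 'cx': 273.468, 'cy': 207.198, 'origin': [-0.044, 0.897, 0.615], 'rotation': [-0.17, 0.507, 0.795, -0.287]}Traceback (most recent call last):
  File "<stdin>", line 5, in <module>
  File "h.py", line 8, in atz
    o,d=ray(ci,rc); return o+d*(z-o[2])/d[2]
        ~~~^^^^^^^
  File "h.py", line 6, in ray
    return np.array(ci['origin']),np.array(ci['rotation'])@d
                                  ~~~~~~~~~~~~~~~~~~~~~~~~^~
ValueError: matmul: Input operand 1 has a mismatch in its core dimension 0, with gufunc signature (n?,k),(k,m?)->(n?,m?) (size 3 is different from 4)
```

```bash
python3 -c "
import cv2,numpy as np
a=[cv2.imread(f'pics/{c}0.png') for c in('scene','side')]
cv2.imwrite('pics/both.png',cv2.resize(np.vstack(a),(800*560//800,840))[:, :]) 
"
```

```text
[ WARN:0@0.032] global loadsave.cpp:275 findDecoder imread_('pics/side0.png'): can't open/read file: check file path/integrity
Traceback (most recent call last):
ValueError: all the input arrays must have same number of dimensions, but the array at index 0 has 3 dimension(s) and the array at index 1 has 2 dimension(s)
```

View pics/scene0.png

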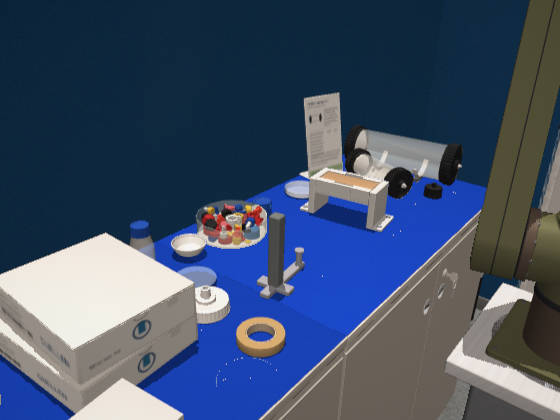

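The scene view shows the ejector at about (col 277, row 290) with its arm and pin pointing to (298, 255). The stand is at about (345, 200). The camera rotation is a quaternion, so I'll fix the helper.

```bash
sed -i "s/np.array(ci\['rotation'\])/R.from_quat(ci['rotation']).as_matrix()/" h.py
python3 - <<'E'
from h import *
rays={}
for c in ['scene','side']:
    im=capture(c); cv2.imwrite(f'pics/{c}1.png',im); ci=camera_info(c); print(c,ci)
    for t,z in [('stand',0),('access_hole',.066),('stand_top',.104),('cork',.072),('ejector',0),('pin_top',.046),('grip',.155),('watch_glass',0),('evaporating_dish',0),('tape_roll',0),('screw_cap',0)]:
        for r in landmark_of(c,t)[:1]:
            print(t,round(r['p'],2),np.round(r['point']),np.round(atz(ci,r['point'],z),4)); rays.setdefault(t,[]).append(ray(ci,r['point']))
for t,v in rays.items():
    if len(v)==2: print(t,*[np.round(x,4) for x in tri(*v)])
print(readout.state())
E
```

```text
scene {'fx': 510.5918315188915, 'fy': 510.5918315188915, 'cx': 273.46757031246835, 'cy': 207.1984708342808, 'origin': array([-0.04397412,  0.89653449,  0.61501588]), 'rotation': array([-0.17010782,  0.50717171,  0.79461663, -0.28709684])}
stand 0.83 [214. 348.] [ 0.5822 -0.2265  0.    ]
access_hole 0.75 [190. 349.] [ 0.5903 -0.232   0.066 ]
stand_top 0.56 [181. 350.] [ 0.5756 -0.2078  0.104 ]
cork 0.94 [192. 348.] [ 0.5782 -0.2055  0.072 ]
ejector 0.95 [290. 270.] [0.5121 0.1993 0.    ]
pin_top 0.89 [249. 298.] [0.5238 0.0873 0.046 ]
grip 0.62 [224. 280.] [0.501  0.1874 0.155 ]
watch_glass 0.78 [281. 196.] [0.6562 0.2766 0.    ]
evaporating_dish 0.79 [253. 188.] [0.7576 0.2067 0.    ]
tape_roll 0.76 [340. 261.] [0.4247 0.3316 0.    ]
screw_cap 0.69 [215. 260.] [ 0.7622 -0.0603  0.    ]
side {'fx': 483.74219392161336, 'fy': 483.74219392161336, 'cx': 281.85489605434367, 'cy': 216.7599114661505, 'origin': array([0.49314782, 1.0394283 , 0.93804813]), 'rotation': array([-0.02448242,  0.41935346,  0.90615478, -0.04926262])}
stand 0.86 [185. 300.] [ 0.5758 -0.2219  0.    ]
access_hole 0.81 
[... 938 characters left out ...]
.0021
{'clock': 1.3, 'joints': array([-1.35548795e+00,  3.06788476e-01,  1.50640235e+00,  1.70411962e-06,
        1.32838702e+00, -7.35337316e-02]), 'qd': array([-0.0009887 ,  0.00029147, -0.00017162,  0.00010571, -0.00102038,
       -0.00148339]), 'joint_torque': array([-7.61752217e-04, -4.57494199e+01, -2.52333766e+01, -3.54171391e-05,
        8.44338028e-04,  3.46780013e-06]), 'tool_pos': array([ 0.16374477, -0.55120093,  0.21961062]), 'eef_rot': array([9.89589423e-01, 1.43919332e-01, 1.34933579e-06, 7.32475911e-06]), 'ft_force': array([ 0.05201719, -0.24052626, -0.30641611]), 'ft_torque': array([ 0.00745188,  0.00764508, -0.01383563]), 'grip_force': 0.0, 'finger_gap': 1.0015009274193971}
```

View pics/side1.png

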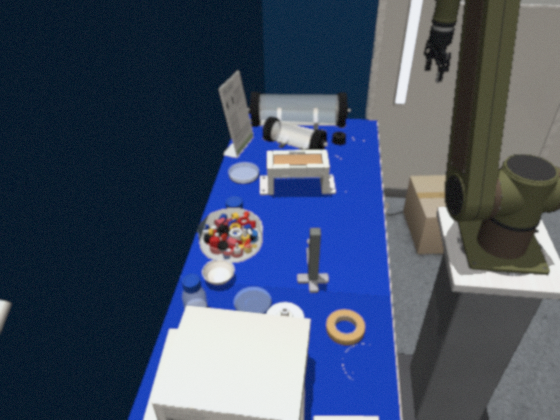

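The side view shows the stand at about (col 297, row 170) with its long axis along world x. The ejector is at about (314, 278), with its arm pointing towards the stand, and the lane between them is clear. I'll go above the grip now.

Emit:
arm_command([
  [4.4,-0.9,-1.1,0,0,0],
  [4.4,-0.9,-1.1,0,0,0],
  [4.4,-0.9,-1.1,0,0,0],
  [4.4,-0.9,-1.1,0,0,0],
  [4.4,-0.9,-1.1,0,0,0],
  [4.4,-0.9,-1.1,0,0,0],
  [4.4,-0.9,-1.1,0,0,0],
  [1.76,-4.28,0,0,0,0],
  [1.76,-4.28,0,0,0,0],
  [1.76,-4.28,0,0,0,0],
  [1.76,-4.28,0,0,0,0],
  [1.76,-4.28,0,0,0,0],
  [1.76,-4.28,0,0,0,0],
  [1.76,-4.28,0,0,0,0],
  [1.76,-4.28,0,0,0,0],
  [1.76,-4.28,0,0,0,0],
  [1.76,-4.28,0,0,0,0],
  [1.76,-4.28,0,0,0,0],
  [1.76,-4.28,0,0,0,0.148],
  [0,0,0,0,0,0],
], grip=0)

```text
clock: 3.8
tool_pos: [0.4973, 0.1523, 0.2965]
eef_rot: [0.997, 0.072, 0.0, -0.001]
ft_force: [0.4, -0.6, 0.9]
finger_gap: 1.0
grip_force: 0.0
```

```bash
python3 - <<'E'
from h import *
s=readout.state(); print(s['clock'],s['tool_pos'],s['eef_rot'],s['joints'])
ci=camera_info('wrist'); im=capture('wrist'); cv2.imwrite('pics/w1.png',im); print(ci)
for t,z in [('ejector',0),('pin_top',.046),('grip',.155),('stand_top',.104),('access_hole',.066)]:
    for r in landmark_of('wrist',t)[:2]: print(t,round(r['p'],2),np.round(r['point']),np.round(atz(ci,r['point'],z),4))
E
```

```text
3.8 [0.49732246 0.15228552 0.29649906] [ 9.97380589e-01  7.23304190e-02  9.45919333e-05 -5.12869062e-04] [2.15189904e-01 1.77595988e-01 1.49044530e+00 9.93099226e-04
 1.47321818e+00 1.64110235e+00]
{'fx': 304.68999956237207, 'fy': 304.68999956237207, 'cx': 279.5593835541343, 'cy': 207.17894854148332, 'origin': array([0.57802095, 0.16422116, 0.45094607]), 'rotation': array([-0.12119424,  0.10614677, -0.64541423,  0.74664938])}
ejector 0.63 [151. 262.] [0.51   0.1819 0.    ]
ejector 0.31 [175. 251.] [0.473  0.1938 0.    ]
pin_top 0.96 [156. 336.] [0.5254 0.0821 0.046 ]
grip 0.95 [175. 254.] [0.5094 0.1806 0.155 ]
```

View pics/w1.png

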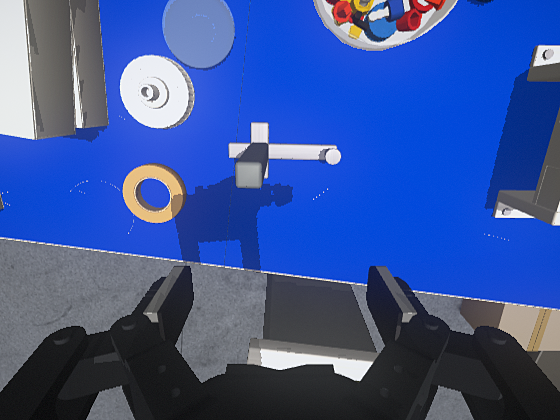

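The wrist view shows the grip top at (col 249, row 175) and the pin at (333, 156). They sit 100 mm apart, which matches the ejector. I'll line up, descend and grip.

Emit:
arm_command([
  [0.85,-1.33,0,0,0,-0.01],
  [0.85,-1.33,0,0,0,0],
  [0,0,2.0,0,0,0],
  [0,0,3.0,0,0,0],
  [0,0,3.0,0,0,0],
  [0,0,3.0,0,0,0],
  [0,0,2.1,0,0,0],
  [0,0,1.0,0,0,0],
  [0,0,0,0,0,0],
  [0,0,0,0,0,0],
])

```text
clock: 5.35
tool_pos: [0.5111, 0.1786, 0.1565]
eef_rot: [0.997, 0.075, 0.001, -0.0]
ft_force: [-0.1, 0.2, 0.7]
finger_gap: 1.001
grip_force: 0.0
```

Emit:
arm_command([
  [0,0,0,0,0,0],
  [0,0,0,0,0,0],
  [0,0,0,0,0,0],
  [0,0,0,0,0,0],
  [0,0,0,0,0,0],
  [0,0,0,0,0,0],
  [0,0,0,0,0,0],
  [0,0,0,0,0,0],
], grip=1, newtons=90)

```text
clock: 6.35
tool_pos: [0.5105, 0.1787, 0.156]
eef_rot: [0.997, 0.075, 0.0, -0.0]
ft_force: [-0.4, 4.0, 6.9]
finger_gap: 0.265
grip_force: 88.6
```

```bash
python3 - <<'E'
from h import *
s=readout.state(); print(s['clock'],s['tool_pos'],s['eef_rot'],s['ft_force'],s['finger_gap'],s['grip_force'])
rays={}
for c in ['wrist','side','scene']:
    ci=camera_info(c); im=capture(c); cv2.imwrite(f'pics/{c}2.png',im)
    for t,z in [('ejector',0),('pin_top',.046),('grip',.155),('stand_top',.104),('access_hole',.066),('stand',0),('cork',.072)]:
        for r in landmark_of(c,t)[:1]: print(c,t,round(r['p'],2),np.round(r['point']),np.round(atz(ci,r['point'],z),4))
E
```

```text
6.35 [0.51048377 0.17873114 0.15601299] [ 9.97161291e-01  7.52923567e-02  4.35307963e-04 -4.80076866e-04] [-0.39235067  3.97613846  6.85247397] 0.2654735550188334 88.57407960109413
wrist ejector 0.79 [189. 276.] [0.5076 0.1826 0.    ]
wrist pin_top 0.77 [202. 389.] [0.5234 0.0805 0.046 ]
wrist grip 0.92 [254. 283.] [0.5121 0.1773 0.155 ]
side ejector 0.85 [279. 314.] [0.5075 0.1818 0.    ]
side pin_top 0.7 [232. 314.] [0.5171 0.0513 0.046 ]
side stand_top 0.88 [162. 296.] [ 0.5891 -0.2024  0.104 ]
side access_hole 0.86 [166. 296.] [ 0.5926 -0.234   0.066 ]
side stand 0.65 [184. 298.] [ 0.5813 -0.2257  0.    ]
side cork 0.49 [167. 298.] [ 0.585  -0.2193  0.072 ]
scene ejector 0.56 [288. 271.] [0.5182 0.1905 0.    ]
scene pin_top 0.75 [249. 298.] [0.5259 0.0863 0.046 ]
scene grip 0.76 [224. 281.] [0.5005 0.1846 0.155 ]
scene stand_top 0.85 [182. 351.] [ 0.5729 -0.2084  0.104 ]
scene access_hole 0.9 [195. 348.] [ 0.5758 -0.2046  0.066 ]
scene stand 0.84 [213. 349.] [ 0.5845 -0.2329  0.    ]
scene cork 0.93 [191. 347.] [ 0.5857 -0.2131  0.072 ]
```

View pics/wrist2.png

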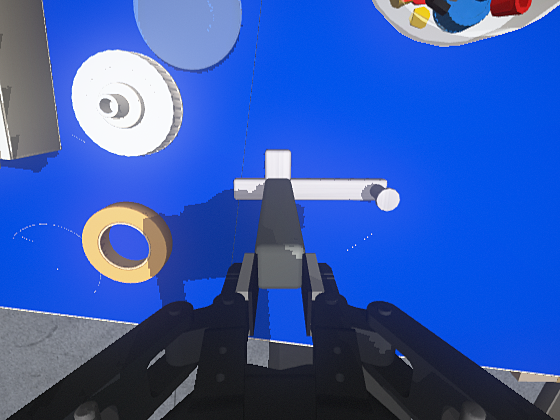

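The grasp is good: the ejector is upright and the pin is at (col 388, row 199). I'll lift it, carry it towards the stand and look from close by.

Emit:
arm_command([
  [0,0,-1.0,0,0,0],
  [0,0,-2.0,0,0,0],
  [0,0,-3.0,0,0,0],
  [0,1.0,-3.0,0,0,0],
  [0.3,2.5,-3.0,0,0,0],
  [0.5,3.0,-1.4,0,0,0],
  [0.5,3.0,-1.0,0,0,0],
  [0.5,3.0,0,0,0,0],
  [0.4,3.0,0,0,0,0],
  [0,2.0,0,0,0,0],
  [0,1.0,0,0,0,0],
  [0,0,0,0,0,0],
  [0,0,0,0,0,0],
])

```text
clock: 9.18
tool_pos: [0.5594, -0.0006, 0.2995]
eef_rot: [0.997, 0.076, -0.0, -0.0]
ft_force: [0.4, 0.3, -3.5]
finger_gap: 0.265
grip_force: 88.8
```

```bash
python3 - <<'E'
from h import *
s=readout.state(); print(s['clock'],s['tool_pos'],s['eef_rot'],s['ft_force'],s['finger_gap'],s['grip_force'])
c='wrist'
ci=camera_info(c); im=capture(c); cv2.imwrite(f'pics/{c}3.png',im); np.save('ci3.npy',ci,allow_pickle=True); print(ci)
z0=s['tool_pos'][2]-.155
for t,z in [('ejector',z0),('pin_top',.046+z0),('grip',.155+z0),('stand_top',.104),('access_hole',.066),('stand',0),('cork',.072)]:
    for r in landmark_of(c,t)[:1]: print(c,t,round(r['p'],2),np.round(r['point']),np.round(atz(ci,r['point'],z),4))
# white stand-top corners
cv2.imwrite('pics/w3z.png',cv2.resize(im[:, 250:],None,fx=1.4,fy=1.4)) 
E
```

```text
9.175 [ 0.55935229 -0.0005994   0.29954181] [ 9.97133857e-01  7.56564499e-02 -2.17523047e-04 -3.54941648e-04] [ 0.39369681  0.25655399 -3.53998582] 0.2647739742452305 88.78893370740116
{'fx': 304.68999956237207, 'fy': 304.68999956237207, 'cx': 279.5593835541343, 'cy': 207.17894854148332, 'origin': array([0.64006356, 0.01192325, 0.45395323]), 'rotation': array([-0.12186016,  0.10584957, -0.6429216 ,  0.74873078])}
wrist ejector 0.83 [186. 274.] [0.5594 0.0057 0.1445]
wrist pin_top 0.93 [198. 385.] [ 0.5758 -0.0938  0.1905]
wrist grip 0.87 [257. 283.] [ 0.5594 -0.002   0.2995]
wrist stand 0.72 [166. 424.] [ 0.5862 -0.2153  0.    ]
wrist cork 0.67 [174. 454.] [ 0.5913 -0.2194  0.072 ]
```

View pics/wrist3.png

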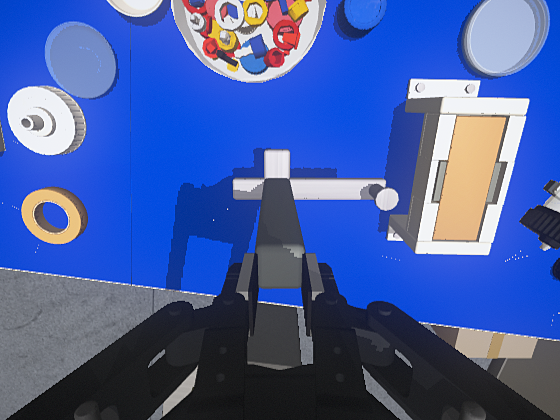

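The view shows the stand-top corners near (440,97), (529,98), (490,254) and (404,252), given as (col, row). The pin is at (387,198), the same pixel as before the lift, so the ejector has not slipped or sagged.

```bash
python3 - <<'E'
from h import *
ci=np.load('ci3.npy',allow_pickle=True).item(); im=cv2.imread('pics/wrist3.png')
hsv=cv2.cvtColor(im,cv2.COLOR_BGR2HSV)
m=((hsv[...,0]<25)&(hsv[...,0]>5)&(hsv[...,1]>70)&(hsv[...,2]>100)).astype(np.uint8); m[:, :420]=0; m[270:]=0;m[:100]=0; m[:,520:]=0
n,l,st,ce=cv2.connectedComponentsWithStats(m); k=1+np.argmax(st[1:,4]); print(st[k],ce[k])
pts=np.argwhere(l==k); W=np.array([atz(ci,p,.102) for p in pts])[:,:2].astype(np.float32)
r=cv2.minAreaRect(W*1000); print('cork rect',r)
cs=[(97,440),(98,529),(254,490),(252,404)]
Q=np.array([atz(ci,p,.104) for p in cs]); print(Q.round(4),Q.mean(0)); 
for i in range(4): d=Q[(i+1)%4]-Q[i]; print(np.linalg.norm(d).round(4),np.degrees(np.arctan2(d[1],d[0])).round(1))
E
```

```text
[ 433  116   73  124 5826] [467.71386886 176.2445932 ]
cork rect ((588.0025024414062, -218.6427764892578), (149.60293579101562, 56.777584075927734), 7.530128002166748)
[[ 0.674  -0.1574  0.104 ]
 [ 0.6875 -0.2527  0.104 ]
 [ 0.5021 -0.2801  0.104 ]
 [ 0.4882 -0.171   0.104 ]] [ 0.58791848 -0.21530376  0.104     ]
0.0962 -81.9
0.1874 -171.6
0.11 97.3
0.1863 4.2
```

The cork fits 149.6 x 56.8 mm, which matches the given size. Its centre is (0.588, -0.2186) with 7.5° yaw. The TCP is already on the approach line, 120 mm back, so I'll lower it to 8 mm clearance.

Emit:
arm_command([
  [0,0,1.0,0,0,0.02],
  [0,0,2.0,0,0,0],
  [0,0,3.0,0,0,0],
  [0,0,3.0,0,0,0],
  [0,0,2.5,0,0,0],
  [0,0,1.5,0,0,0],
  [0,0,0.55,0,0,0],
  [0,0,0,0,0,0],
  [0,0,0,0,0,0],
])

```text
clock: 10.7
tool_pos: [0.5606, -0.0015, 0.1651]
eef_rot: [0.998, 0.065, 0.001, 0.0]
ft_force: [-0.6, 0.2, -4.1]
finger_gap: 0.265
grip_force: 88.8
```

```bash
python3 - <<'E'
from h import *
s=readout.state(); print(s['clock'],s['tool_pos'],s['eef_rot'],s['ft_force'],s['ft_torque'],s['finger_gap'],s['grip_force'])
rays=[]
ims=[]
for c in ['scene','side']:
    ci=camera_info(c); im=capture(c); r=landmark_of(c,'pin_top')[:1]; print(r)
    e=proj(ci,np.array(s['tool_pos'])+[.0131,-.0991,-.110]); print('exp',e)
    rays+= [ray(ci,r[0]['point'])] if r else []
    y,x=map(int,e); cr=im[y-70:y+70,x-90:x+90]; cr=cv2.resize(cr,None,fx=4,fy=4,interpolation=cv2.INTER_CUBIC); ims.append(cr)
if len(rays)==2: print(tri(*rays))
cv2.imwrite('pics/c4.png',cv2.resize(np.hstack(ims),(800,311)))
E
```

```text
10.7 [ 0.56063481 -0.00149312  0.16514783] [9.97863198e-01 6.53285419e-02 1.09398100e-03 1.51212813e-04] [-0.56125857  0.20960345 -4.05912743] [ 0.03215532 -0.04261001  0.01484455] 0.265374638508772 88.80120146088302
[{'point': [212.6, 325.5], 'p': 0.63}]
exp (np.float64(211.50767619204814), np.float64(326.86709772531657))
[]
exp (np.float64(194.63963257822095), np.float64(297.8864276350579))
```

View pics/c4.png

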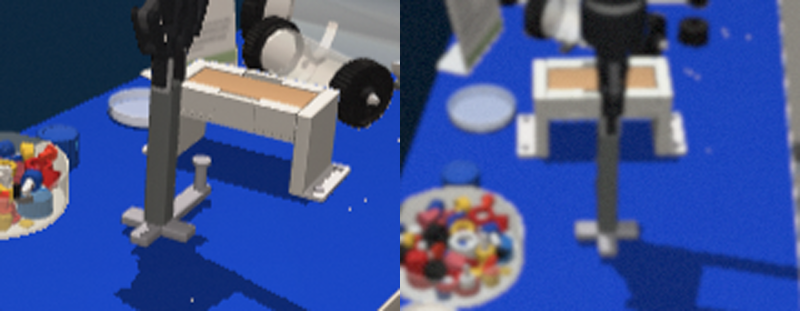

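The crop shows the ejector just above the bench with the pin in line with the stand opening. I'll slide it under.

Emit:
arm_command([
  [0,1.0,0,0,0,0],
  [0,1.5,0,0,0,0],
  [0,1.5,0,0,0,0],
  [0,1.5,0,0,0,0],
  [0,1.5,0,0,0,0],
  [0,1.5,0,0,0,0],
  [0,1.5,0,0,0,0],
  [0,1.2,0,0,0,0],
  [0,0.7,0,0,0,0],
  [0,0,0,0,0,0],
  [0,0,0,0,0,0],
  [0,0,0,0,0,0],
])

```text
clock: 12.4
tool_pos: [0.5751, -0.1188, 0.1641]
eef_rot: [0.998, 0.066, -0.0, -0.0]
ft_force: [0.9, -0.0, -2.7]
finger_gap: 0.262
grip_force: 88.8
```

```bash
python3 - <<'E'
from h import *
S=[readout.state()]
for c in ['wrist','scene']:
    ci=camera_info(c); im=capture(c); cv2.imwrite(f'pics/{c}5.png',im); np.save(f'ci_{c}5.npy',ci,allow_pickle=True); S.append(readout.state())
print(S[0]['clock'],np.mean([s['tool_pos'] for s in S],0),S[0]['eef_rot'],np.mean([s['ft_force'] for s in S],0),S[0]['grip_force'])
ci=np.load('ci_wrist5.npy',allow_pickle=True).item();im=cv2.imread('pics/wrist5.png')
hsv=cv2.cvtColor(im,cv2.COLOR_BGR2HSV)
m=((hsv[...,0]<25)&(hsv[...,0]>5)&(hsv[...,1]>70)&(hsv[...,2]>100)).astype(np.uint8)
n,l,st,ce=cv2.connectedComponentsWithStats(m)
for k in np.argsort(-st[1:,4])[:3]+1:
    W=np.array([atz(ci,p,.102) for p in np.argwhere(l==k)])[:,:2].astype(np.float32); print(st[k],cv2.minAreaRect(W*1000))
E
```

```text
12.4 [ 0.5751542  -0.11888552  0.1641267 ] [ 9.97841156e-01  6.56735222e-02 -6.20372482e-05 -1.11661751e-04] [ 0.22918891  0.19062124 -3.24873019] 88.81457911804318
[  370   116   100   187 13744] ((588.2251586914062, -219.20648193359375), (149.19671630859375, 56.14603805541992), 7.527055263519287)
[ 22   0  45  25 485] ((691.2495727539062, 42.91038513183594), (11.680113792419434, 25.776535034179688), 20.52613639831543)
[ 70  39  17  20 207] ((671.974365234375, 26.299026489257812), (11.604950904846191, 9.013397216796875), 41.97675323486328)
```

View pics/wrist5.png

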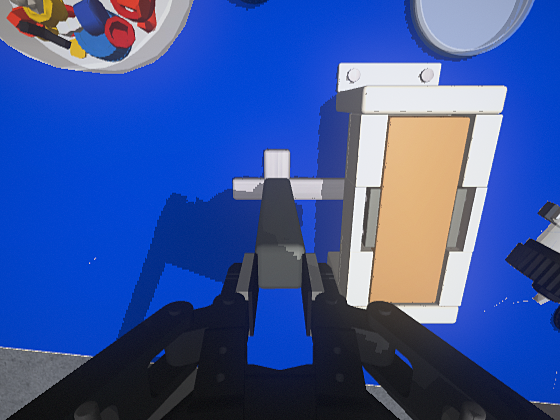

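The cork is seen again, centred at (0.5882, -0.2192), and the pin sits within about 1 mm of it. I'll raise it slowly, stopping slightly short of the full height.

Emit:
arm_command([
  [0,0.1,-0.4,0,0,0],
  [0,0,-0.5,0,0,0],
  [0,0,-0.4,0,0,0],
  [0,0,-0.3,0,0,0],
  [0,0,-0.2,0,0,0],
  [0,0,-0.2,0,0,0],
  [0,0,-0.2,0,0,0],
  [0,0,-0.2,0,0,0],
  [0,0,-0.2,0,0,0],
  [0,0,-0.2,0,0,0],
  [0,0,0,0,0,0],
  [0,0,0,0,0,0],
])

```text
clock: 14.0
tool_pos: [0.5754, -0.1204, 0.1922]
eef_rot: [0.998, 0.065, 0.0, 0.0]
ft_force: [-0.9, -0.2, -6.2]
finger_gap: 0.265
grip_force: 88.8
```

```bash
cat > cork.py <<'E'
from h import *
import sys
S=[readout.state()]
ci=camera_info('wrist'); im=capture('wrist'); cv2.imwrite(f'pics/wrist{sys.argv[1]}.png',im); S.append(readout.state())
sc=capture('scene'); cv2.imwrite(f'pics/scene{sys.argv[1]}.png',sc); cs=camera_info('scene'); S.append(readout.state())
print(S[0]['clock'],np.mean([s['tool_pos'] for s in S],0),S[0]['eef_rot'],np.mean([s['ft_force'] for s in S],0),np.mean([s['ft_torque'] for s in S],0),S[0]['grip_force'])
def comp(im):
    hsv=cv2.cvtColor(im,cv2.COLOR_BGR2HSV)
    m=((hsv[...,0]<25)&(hsv[...,0]>5)&(hsv[...,1]>70)&(hsv[...,2]>100)).astype(np.uint8)
    return m
m=comp(im); n,l,st,ce=cv2.connectedComponentsWithStats(m); k=1+np.argmax(st[1:,4])
for z in (.102,.112,.117,.119,.121):
    W=np.array([atz(ci,p,z) for p in np.argwhere(l==k)])[:,:2].astype(np.float32); print(z,cv2.minAreaRect(W*1000))
E
python3 cork.py 6; python3 -c "
import cv2;a=cv2.imread('pics/wrist6.png')[60:340,300:540];b=cv2.imread('pics/scene6.png')[150:250,270:420]
import numpy as np
cv2.imwrite('pics/c6.png',np.hstack([cv2.resize(a,(428,500)),cv2.resize(b,(370,247*1)).repeat(1,0) if 0 else cv2.copyMakeBorder(cv2.resize(b,(370,247),interpolation=2),0,253,0,0,0)]))"
```

```text
14.0 [ 0.57537516 -0.12038984  0.19222038] [9.97862383e-01 6.53502823e-02 5.84513714e-05 3.37305184e-05] [-0.49520241 -0.27735729 -6.4840013 ] [ 0.15771308  0.0889325  -0.00955704] 88.78948403522372
0.102 ((585.068359375, -221.7156982421875), (154.54925537109375, 60.01115798950195), 7.7922773361206055)
0.112 ((587.9766845703125, -217.12631225585938), (148.23268127441406, 57.55842590332031), 7.792283058166504)
0.117 ((589.4308471679688, -214.8316192626953), (145.0742950439453, 56.33207702636719), 7.7922682762146)
0.119 ((590.0125732421875, -213.91375732421875), (143.81106567382812, 55.84153366088867), 7.792288780212402)
0.121 ((590.5941162109375, -212.99583435058594), (142.54769897460938, 55.350982666015625), 7.792276859283447)
```

View pics/c6.png

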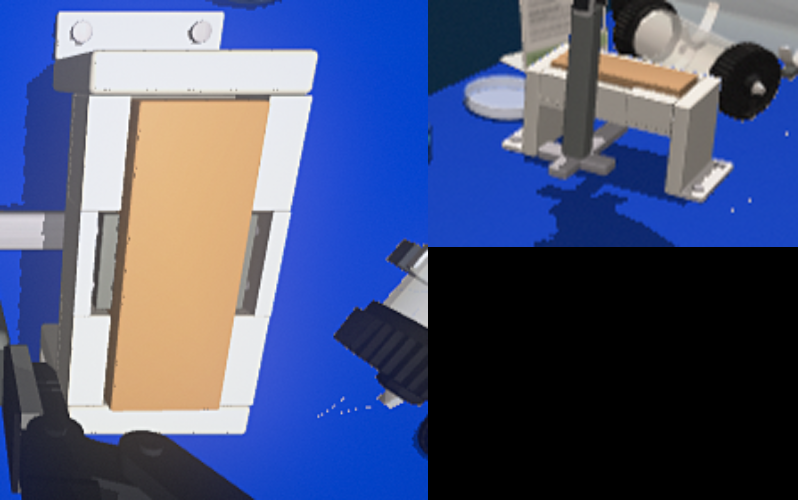

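The cork stands about 8 mm proud and looks level, with its long edges parallel to the stand. I'll raise it another 7 mm and measure again.

Emit:
arm_command([
  [0,0,-0.2,0,0,0],
  [0,0,-0.2,0,0,0],
  [0,0,-0.2,0,0,0],
  [0,0,-0.1,0,0,0],
  [0,0,0,0,0,0],
  [0,0,0,0,0,0],
])

```text
clock: 14.85
tool_pos: [0.5755, -0.1204, 0.1992]
eef_rot: [0.998, 0.065, 0.0, 0.0]
ft_force: [0.5, -0.6, -5.4]
finger_gap: 0.268
grip_force: 88.8
```

```bash
python3 cork.py 7
```

```text
14.85 [ 0.57543473 -0.12040951  0.19920191] [9.97862612e-01 6.53466323e-02 1.46321394e-04 5.50781595e-05] [ 0.55826541 -0.37137286 -6.36813569] [0.20002716 0.07747111 0.02146427] 88.84323120117188
0.102 ((583.092529296875, -224.43995666503906), (159.05848693847656, 63.19459915161133), 7.980212211608887)
0.112 ((586.0006103515625, -219.87002563476562), (152.7384490966797, 60.68361282348633), 7.980228424072266)
0.117 ((587.45458984375, -217.58509826660156), (149.57846069335938, 59.42811965942383), 7.980201721191406)
0.119 ((588.0361328125, -216.67115783691406), (148.314453125, 58.92593002319336), 7.980214595794678)
0.121 ((588.6177368164062, -215.7571563720703), (147.05044555664062, 58.42372512817383), 7.980199813842773)
```

The image puts the cork top at about 0.117 m, or 13 to 14 mm proud. I'll add 1.5 mm and check it's level.

Emit:
arm_command([
  [0,0,-0.15,0,0,0],
  [0,0,0,0,0,0],
  [0,0,0,0,0,0],
])

```text
clock: 15.32
tool_pos: [0.5754, -0.1204, 0.2006]
eef_rot: [0.998, 0.065, 0.0, 0.0]
ft_force: [-0.2, -0.3, -6.9]
finger_gap: 0.263
grip_force: 88.8
```

```bash
python3 cork.py 8; python3 -c "
import cv2;a=cv2.imread('pics/wrist8.png')[60:340,300:540];b=cv2.imread('pics/scene8.png')[150:250,270:420]
import numpy as np
cv2.imwrite('pics/c8.png',np.hstack([cv2.resize(a,(428,500)),cv2.copyMakeBorder(cv2.resize(b,(370,247),interpolation=2),0,253,0,0,0)]))"
```

```text
15.325 [ 0.5753824  -0.12038827  0.20063554] [9.97863430e-01 6.53343257e-02 3.17341537e-05 1.02233801e-05] [-0.15748639 -0.57566351 -6.31862443] [0.17242234 0.00723985 0.03678422] 88.79323879256845
0.102 ((582.5270385742188, -224.3085479736328), (159.8680877685547, 64.77880859375), 7.985597133636475)
0.112 ((585.4401245117188, -219.7692413330078), (153.55081176757812, 62.219024658203125), 7.985594272613525)
0.117 ((586.896728515625, -217.4995574951172), (150.39208984375, 60.93909454345703), 7.985584735870361)
0.119 ((587.479248046875, -216.59169006347656), (149.12863159179688, 60.42715835571289), 7.985563278198242)
0.121 ((588.0619506835938, -215.68386840820312), (147.86514282226562, 59.91518783569336), 7.985592365264893)
```

View pics/c8.png

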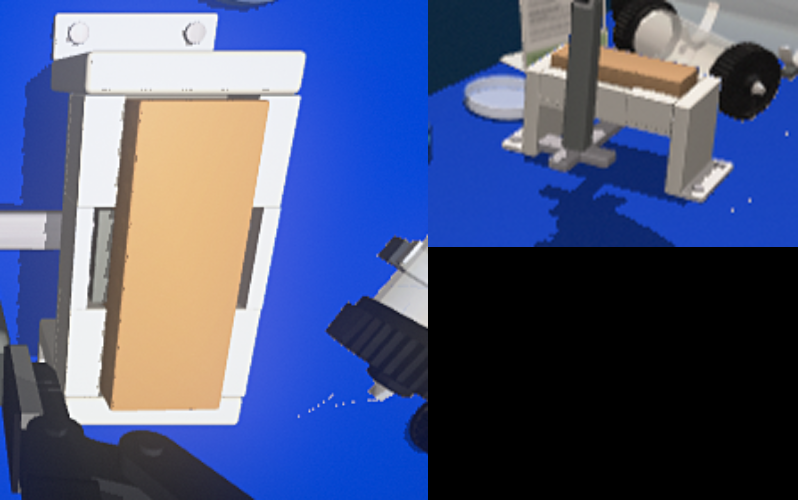

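The cork stands about 14.6 mm proud and level. I'll lower the ejector clear and draw it straight out.

Emit:
arm_command([
  [0,0,0.5,0,0,0],
  [0,0,1.0,0,0,0],
  [0,0,1.0,0,0,0],
  [0,0,0.75,0,0,0],
  [0,0,0.4,0,0,0],
  [0,0,0,0,0,0],
  [0,-1.0,0,0,0,0],
  [0,-1.5,0,0,0,0],
  [0,-1.5,0,0,0,0],
  [0,-2.0,0,0,0,0],
  [0,-2.0,0,0,0,0],
  [0,-2.0,0,0,0,0],
  [0,-2.0,0,0,0,0],
  [0,-2.0,0,0,0,0],
  [0,-2.0,0,0,0,0],
  [0,-1.5,0,0,0,0],
  [0,-0.5,0,0,0,0],
  [0,0,0,0,0,0],
  [0,0,0,0,0,0],
])

```text
clock: 17.8
tool_pos: [0.5521, 0.0575, 0.1641]
eef_rot: [0.998, 0.065, 0.0, 0.0]
ft_force: [0.3, 0.6, -3.8]
finger_gap: 0.265
grip_force: 89.2
```

Emit:
arm_command([
  [0,0,0.3,0,0,0],
  [0,0,0.2,0,0,0],
  [0,0,0.1,0,0,0],
  [0,0,0,0,0,0],
  [0,0,0,0,0,0],
])

```text
clock: 18.42
tool_pos: [0.552, 0.0581, 0.1582]
eef_rot: [0.998, 0.065, 0.0, -0.0]
ft_force: [-0.8, -0.3, -5.1]
finger_gap: 0.261
grip_force: 89.3
```

```bash
python3 cork.py 9
```

```text
18.425 [0.55196285 0.05808968 0.15817246] [ 9.97862152e-01  6.53537994e-02  7.48688996e-05 -1.77701283e-06] [-0.14533281 -0.01300526 -3.99021976] [0.0408403  0.01363753 0.01352501] 89.25186437554657
0.102 ((486.9523620605469, 245.52203369140625), (48.13140106201172, 71.11054229736328), 81.20829010009766)
0.112 ((493.8786926269531, 237.14053344726562), (45.84580612182617, 67.73375701904297), 81.20828247070312)
0.117 ((497.3419189453125, 232.94979858398438), (44.7030143737793, 66.04534149169922), 81.20826721191406)
0.119 ((498.7271728515625, 231.27349853515625), (44.245914459228516, 65.36996459960938), 81.20826721191406)
0.121 ((500.1124572753906, 229.59718322753906), (43.78879165649414, 64.6946029663086), 81.20826721191406)
```

Still hanging free at about 2 mm. I'll go down 1 mm at a time and watch the force.

Emit:
arm_command([
  [0,0,0.1,0,0,0],
  [0,0,0.05,0,0,0],
  [0,0,0,0,0,0],
  [0,0,0,0,0,0],
])

```text
clock: 19.02
tool_pos: [0.552, 0.0582, 0.1567]
eef_rot: [0.998, 0.065, 0.0, -0.0]
ft_force: [-0.5, 0.1, -2.9]
finger_gap: 0.259
grip_force: 89.4
```

Emit:
arm_command([
  [0,0,0.05,0,0,0],
  [0,0,0,0,0,0],
  [0,0,0,0,0,0],
])

```text
clock: 19.4
tool_pos: [0.5521, 0.0584, 0.1565]
eef_rot: [0.998, 0.065, 0.0, -0.0]
ft_force: [0.2, 2.1, 0.5]
finger_gap: 0.265
grip_force: 89.8
```

The force has gone from -4 N to about 0, so the bench now carries the ejector. I'll release and rise straight up.

Emit:
arm_command([
  [0,0,0,0,0,0],
  [0,0,0,0,0,0],
  [0,0,0,0,0,0],
  [0,0,0,0,0,0],
  [0,0,0,0,0,0],
  [0,0,0,0,0,0],
  [0,0,0,0,0,0],
  [0,0,0,0,0,0],
], grip=0, newtons=20)

```text
clock: 20.4
tool_pos: [0.5519, 0.0581, 0.1561]
eef_rot: [0.998, 0.065, -0.0, -0.0]
ft_force: [0.5, -0.2, 0.3]
finger_gap: 1.002
grip_force: 0.0
```

Emit:
arm_command([
  [0,0,-0.5,0,0,0],
  [0,0,-1.5,0,0,0],
  [0,0,-3.0,0,0,0],
  [0,0,-3.0,0,0,0],
  [0,0,-3.0,0,0,0],
  [0,0,-2.0,0,0,0],
  [0,0,0,0,0,0],
  [0,0,0,0,0,0],
])

```text
clock: 21.4
tool_pos: [0.5514, 0.058, 0.2858]
eef_rot: [0.998, 0.065, -0.0, -0.0]
ft_force: [0.1, -0.6, -0.1]
finger_gap: 1.001
grip_force: 0.0
```

```bash
python3 - <<'E'
from h import *
s=readout.state(); print(s['clock'],s['tool_pos'],s['finger_gap'],s['grip_force'])
a=capture('wrist'); b=capture('side'); c=capture('scene')
f=lambda i,w,h: cv2.resize(i,(w,h),interpolation=2)
cv2.imwrite('pics/fin.png',np.hstack([f(a,420,315),f(c[150:290,260:420],360,315)]))
E
```

```text
21.4 [0.55142001 0.05802359 0.28583898] 1.0005070864858108 0.0
```

View pics/fin.png

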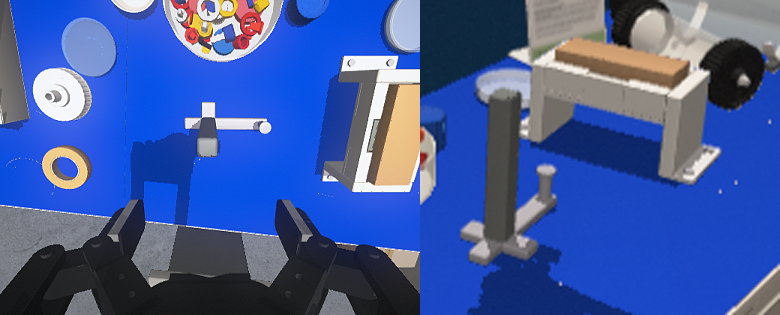

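The ejector stands upright clear of the stand, the cork stands proud and level, and the other things are where they were. I'm handing the job in.

```bash
python3 -c "
from h import *
print(ticket.close_job())"
```

```text
the job is handed in; nothing more can be done
None
```

The job is handed in at about 21.5 s: the cork stands about 14.6 mm proud and level, the ejector stands upright clear of the stand, and the other things were left alone; no verdict came back.

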